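# Free the stuck end stop of the paring jig and snug it up to the drawer side

### The job

The black knob that clamps the sliding end stop on the paring jig is stuck tight. Break it loose with a short firm twist and turn it on freely to about a quarter turn altogether, then slide the stop up until it pushes the drawer side snug against the fixed end block, gently enough not to crush the thin tails. Keeping it snug, tighten the knob again about as firmly as you found it, not overtight, let go, and leave the other tools alone.

Things in the scene. Friction and masses are not known exactly. Their poses are not given: they have to be found in the camera images.
- knob_grip (a point): Centre of the black four-lobed clamp knob on the sliding stop, on its vertical axis at mid height of its lobes (22 mm tall, 43 mm over opposite lobes), 90 mm above the bench. The point turns with the knob; its x and y axes are square to the flats formed by neighbouring lobes, 35 mm across, so the best grasp closes along x or y (repeats every 90 degrees).
- clamp_screw (a joint): Angle of the clamp screw under the knob, rad: 0 as found (tight), counter-clockwise from above (loosening) positive, range -1.5 to 3.5. It takes 0.2 to 0.5 N m to break loose, ever less up to 0.3 to 0.65 rad, then spins freely (0.02 N m). Tightening, the torque climbs about 0.06 N m per 0.1 rad of the knob. The moulded knob gives on the screw like a spring, 3 N m per rad. 0.4 N m is firm; 0.9 overtight.
- stop (a joint): Travel of the sliding stop along the fence, m: grows towards the end block, range 0 to 0.20, about 0.16 when the drawer side is snug against the end block. With the knob loose it slides with about 2 N (the knob can serve as the handle); with the knob tight it is locked. The track drops 0.4 mm per 100 mm towards the end block, so further along the knob needs turning tighter than where it was found.
- stop_face (a point): Middle of the flat face of the stop's bar (aluminium, 12 mm thick, reaching 85 mm out in front of the fence, from 2 to 28 mm above the jig's base) that bears on the end of the drawer side. The point's -y axis points towards the drawer side and the end block, along the fence; it lies 36 mm from the knob's axis that way.
- stop_saddle (a point): Top of the aluminium saddle, 66 x 72 mm, that rides over the fence and carries the knob: on the knob's axis, 65 mm above the bench. The knob's lobes begin 14 mm above it; between them is only a steel neck 14 mm thick.
- board: The drawer side: a maple board 240 x 100 x 14 mm, 0.24 kg, dovetail tails cut at both ends, lying loose and flat on the jig's base in front of the fence (2 to 4 N to push it along; 30 N crushes the tails). Origin at the centre of its underside; its y axis runs along its length, +y towards the sliding stop.
- board_near_stop (a point): Middle of the drawer side's end that faces the sliding stop, at mid thickness.
- board_near_block (a point): Middle of the drawer side's end that faces the fixed end block, at mid thickness; it starts 1 to 7 mm short of the block.
- end_face (a point): Middle of the face of the walnut end block (26 mm high) against which the drawer side must bear; axes are those of the jig, +y along the fence towards the sliding stop, +x away from the robot towards the fence. The fence's front face is 52 mm further in +x.
- jig: The paring jig, screwed to the bench: a wooden base 200 x 600 x 18 mm with a walnut fence along its far side; the aluminium track on the fence reaches 52 mm above the bench. Origin at the underside, 20 mm right of the middle of its length; +y along the fence towards the stop's side (left).
- screw_foot: Steel foot of the clamp screw, a disc 36 mm across hidden under the saddle; it presses on the wear strip when the knob is tight (its force in N is about 115 times the knob's torque in N m) and rises 1.5 mm per rad of loosening.
- wear_strip: Steel wear strip, 30 x 590 x 5 mm, lying in the track on top of the fence, partly under the saddle; the clamp bears on it. Nothing to do with it.
- chisel: Bench chisel, 260 mm, lying on the front strip of the jig's base; leave it.
- dovetail_marker: Small brass dovetail marker, 22 x 50 x 24 mm, on the jig's base left of the stop; leave it.
- plane: Smoothing plane, 245 mm long, 115 mm high, behind the jig; leave it.
- dovetail_saw: Brass-backed dovetail saw, 320 mm, lying behind the jig; leave it.
- mallet: Wooden mallet, 300 mm long, 65 mm high, right of the jig; leave it.
- marking_gauge: Marking gauge, 200 mm long, 64 mm high, left of the jig; leave it.
- try_square: Try square, 115 x 180 mm, lying left of the jig; leave it.
- glue: White glue bottle, 56 mm across, 170 mm high, right of the jig; leave it.

How it is judged:
On the way, in this order (a step that is already met when the one before it is completed fails the run):
1. the knob is broken loose and turned on freely to about a quarter turn (the clamp screw stands beyond 1.1 rad) (value of joint clamp_screw above 1.1 rad), for 0.1 s.
2. the stop has pushed the drawer side up to the end block: stop against board and board against block within 1.5 mm (y of board_near_block in the frame of end_face below 0.0015 m and y of stop_face in the frame of board_near_stop below 0.0015 m), for 0.2 s.
At the end, for the whole second after the job is handed in: The drawer side lies flat along the fence (within 10 mm across, 0.03 rad), bears on the end block and the stop bears on its other end (each within 1.5 mm); the clamp is tight again (foot on wear strip over 25 N, about 0.2 N m at the knob); nothing moves and the robot has let go (all of step 2 and angle between board's own z axis and vertical below 0.03 rad and x of board_near_stop in the frame of end_face between -0.01 and 0.01 m and contact force between screw_foot and wear_strip above 25 N and velocity of joint stop between -0.003 and 0.003 m/s and linear speed of board below 0.01 m/s); the robot touches nothing.
It fails at once if the stop squeezes the drawer side with more than 30 N (tails crushed) (contact force between stop and board above 30 N).
It fails at once if the knob is overtightened (the clamp's foot presses with more than 110 N, about 0.95 N m at the knob) (contact force between screw_foot and wear_strip above 110 N).
It fails at once if one of the other tools is moved by more than 25 mm (distance of any of chisel, dovetail_marker, plane, dovetail_saw, mallet, marking_gauge, try_square, glue from where it was at the start of the episode above 0.025 m).
It also fails if it takes over 51 s, if anything falls off the work surface, if the arm or the gripper's body presses on something with over 40 N, if the wrist force passes 120 N, or if a joint passes its speed limit or range.

### The arm

A 6-joint arm with a two-finger parallel gripper is mounted at the origin on the work surface. World frame = base frame: x ahead of the robot, y to its left, z up, the work surface at z = 0. Lengths are in m, angles in rad, forces in N, time in s.
With the tool pointing down it reaches from about 0.275 to 0.75 m from the base axis. Payload 10.2 kg.
Tool frame: the origin (TCP) lies midway between the tips of the shut fingers; the grasp point (between the pads) lies 19 mm behind it; x points along the fingers, y is the direction in which the jaws open and shut, and the axes are right-handed (so a half turn about x gives the same grasp; the last joint's range is limited). The gripper opens to 85 mm and grips with 20 to 120 N. Pads are 22 mm wide; open, the fingers measure 114 mm over their backs; the gripper's body (76 mm by 85 mm) begins 54 mm behind the grasp point. The pads swing forward as they close: fully open they stand 13 mm farther back than shut.
Start: joints at [-1.524, 0.313, 1.498, -0, 1.331, -0.223], TCP at [0.14, -0.506, 0.231] pointing down, gripper open.
Joint ranges: [-2.94, 2.94], [-0.97, 2.17], [0.19, 2.56], [-1.23, 4.37], [0.02, 3.11], [-2.88, 2.88]. Speed limits (rad/s): [2.39, 2.39, 3.01, 3.14, 3.14, 3.14].

### API

Orientations are given as a unit quaternion [w, x, y, z].
In Python, from bench import status, optics, job gives the robot as it stands.
- The arm moves only by the tool drive_tool, never from a script. Its argument "series" is a list of rows, each a list of 3 entries, a list of its own where there are three numbers: the closure, from -1 (fully open) to 1 (shut), so that 0 is half open, then the shift along the tool's x, y, z in mm, then the turn about the tool's x in rad. A call has 1 to 20 rows; each row shifts and turns the pose as measured when the row begins, along the tool's axes as they then stand; what a row does not reach is not made up. A row lasts 1/10 s, in which the tool goes at most 50 mm and 8.59 degrees, less where a joint would pass 70% of its speed; a pose out of reach is approached as far as the arm can. A call with a gripper value outside its range is refused whole. The fingers move at their own pace and stop on an object; "squeeze" is the grip in N (left out, the last holds). Time passes only in rows, so rows that do not move let the fingers close. It gives the time, the measured TCP pose, the force and the opening at its end, in the units of the state.
- status.read_state(): the state, without advancing time (a new reading comes with each control period).
- optics.snapshot(name): name is "scene" or "top" or "wrist"; returns a dict with "image" (400x640x3 uint8, red, green, blue), "mtx" (3x3 intrinsics, pixels), "dist_coeffs" ([k1, k2, p1, p2, k3] as OpenCV has them; the pictures are not rectified), "world_to_cam" (4x4, takes a point from world to camera coordinates). Camera axes: x right, y down, z forward; pixel columns grow to the right and rows downward; lengths in m; the calibration is good to about 2 mm. A picture is of the moment at which its call begins. There is no depth.
- job.hand_in(): hands the job in, once; it reports no verdict.
The state is a dict: "t": time; "qpos": joint angles; "joint_velocities": joint speeds; "tau": joint torques, N m; "eef_pos": TCP position; "tcp_rot": TCP orientation; "wrist_force": force on the tool from outside, world axes, zero at the start; "torque": the same for the moment, N m; "gripper_width": finger opening in m.
Only numpy, scipy, OpenCV 4.12 (cv2) and the standard library are available. Lean on these libraries where they do the work, as an engineer would, in place of code of your own. Each camera call takes 0.05 s, during which the arm holds its last target. There are 200 camera calls.

## Working session

There is one attempt and no reset: what is moved stays moved. The work goes in short steps, Python scripts to look and compute and a tool call to move; the robot and the scene stay as the last step left them, time stands still between calls to the robot, and variables do not carry over. Pictures are saved under pics/ and viewed, about 8 in all and at most 12, crops included, and the job is handed in when it is done.

Besides the shell and the picture viewer there is one more tool, called by a JSON object that holds its "fn" and its "kwargs". drive_tool: Moves the arm, as the interface text tells. Its arguments: {"type":"object","properties":{"series":{"type":"array","items":{"type":"array"}},"squeeze":{"type":"number"}},"required":["series"]}

```bash
mkdir -p pics
cat > h.py <<'E'
import numpy as np, cv2
from bench import status, optics, job
def snap(cam,fn=None):
    s=optics.snapshot(cam)
    if fn: cv2.imwrite('pics/'+fn,cv2.cvtColor(s['image'],cv2.COLOR_RGB2BGR))
    return s
def proj(s,P):
    T=s['world_to_cam']; r,_=cv2.Rodrigues(T[:3,:3])
    return cv2.projectPoints(np.float64(P).reshape(-1,1,3),r,T[:3,3],s['mtx'],np.float64(s['dist_coeffs']))[0].reshape(-1,2)
def ray(s,uv,z):
    T=np.array(s['world_to_cam']); n=cv2.undistortPoints(np.float64(uv).reshape(-1,1,2),s['mtx'],np.float64(s['dist_coeffs'])).reshape(-1,2)
    R=T[:3,:3]; c=-R.T@T[:3,3]
    d=np.c_[n,np.ones(len(n))]@R
    z=np.broadcast_to(z,len(d))
    return c+d*((z-c[2])/d[:,2])[:,None]
E
python3 - <<'E'
from h import *
a=snap('top','top1.png'); b=snap('scene','scene1.png')
for s in (a,b):
    T=np.array(s['world_to_cam']);print(np.round(-T[:3,:3].T@T[:3,3],3), np.round(s['mtx'],1).tolist())
print(status.read_state())
E
```

```text
[ 0.367 -0.053  1.299] [[380.3, 0.0, 320.6], [0.0, 380.3, 201.4], [0.0, 0.0, 1.0]]
[1.136 0.778 1.373] [[473.3, 0.0, 312.6], [0.0, 473.3, 191.5], [0.0, 0.0, 1.0]]
{'t': 0.1, 'qpos': array([-1.52441845e+00,  3.13371677e-01,  1.49834046e+00,  4.84602080e-05,
        1.33100987e+00, -2.23431678e-01]), 'joint_velocities': array([-9.29489366e-04, -1.03596203e-03, -8.26988814e-04,  1.00303956e-03,
       -6.88406392e-05,  7.61440366e-04]), 'tau': array([ 2.90333104e-03, -4.12900579e+01, -2.60139388e+01, -1.51718682e-04,
        3.04970876e-03,  6.09856954e-06]), 'eef_pos': array([ 0.13991119, -0.50578289,  0.23081153]), 'tcp_rot': array([ 0.09470269,  0.70073442,  0.0954952 , -0.70063067]), 'wrist_force': array([-0.29100206, -0.95816932,  0.44326053]), 'torque': array([ 0.0206042 , -0.00839399,  0.00388657]), 'gripper_width': 0.08543765900556761}
```

View pics/top1.png

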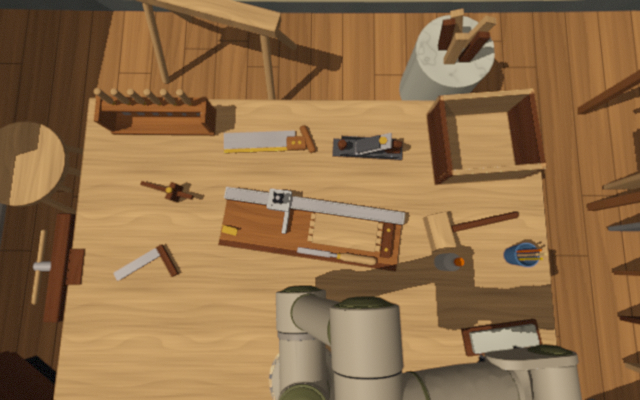

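View pics/scene1.png

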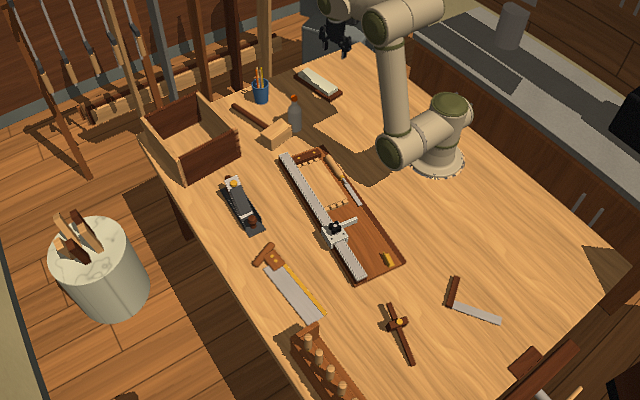

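The top view shows the jig running roughly along −y. The knob is near pixel (281,198), the stop bar end near (287,230) and the end block near (388,238). In the scene view the knob is near (335,228). I'll zoom in next.

Run:
```python
from h import *
a=cv2.imread('pics/top1.png')[180:272,212:412]; b=cv2.imread('pics/scene1.png')[205:255,300:400]
A=cv2.resize(a,None,fx=4,fy=4,interpolation=cv2.INTER_CUBIC)
B=cv2.resize(b,None,fx=4,fy=4,interpolation=cv2.INTER_CUBIC)
k=cv2.resize(cv2.imread('pics/top1.png')[185:210,265:297+8],None,fx=8,fy=8,interpolation=cv2.INTER_CUBIC)
o=np.zeros((368+204,800,3),np.uint8);o[:368]=A;o[370:570,:400]=B;o[370:570,410:410+k.shape[1]]=k
cv2.imwrite('pics/crop1.png',o)
```

```text
(no output)
```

View pics/crop1.png

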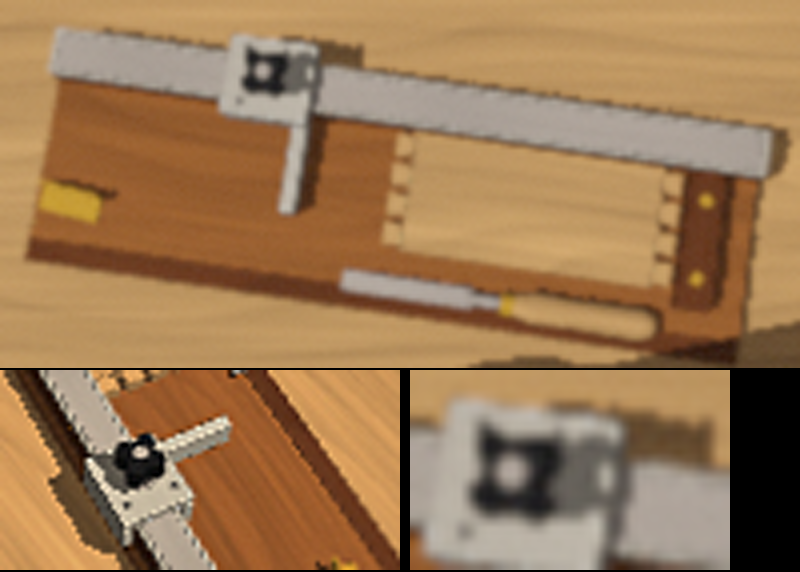

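Run:
```python
from h import *
from scipy.spatial.transform import Rotation as Ro
a=snap('top');b=snap('scene')
c=lambda x,y:(212+x/4-.4,180+y/4-.4)
names='knob trackL trackR barfaceTop boardNS boardNB blockface blockface2 barend'.split()
px=[c(264,71),c(57,30),c(772,128),c(308,128),c(386,215),c(655,230),c(684,215),c(674,305),c(288,212)]
z=[.1,.052,.052,.046,.032,.032,.044,.044,.046]
P=ray(a,px,z)
for n,p in zip(names,P):print(n,np.round(p,4))
print('scene knob',ray(b,[(335,226.3)],.095))
d=P[1]-P[2];print('jig yaw',np.arctan2(d[1],d[0])-np.pi/2, 'track len',np.linalg.norm(d))
s=status.read_state();q=s['tcp_rot'];print(np.round(Ro.from_quat(np.r_[q[1:],q[0]]).as_matrix(),3))
```

```text
knob [0.5723 0.0983 0.1   ]
trackL [0.6138 0.2784 0.052 ]
trackR [ 0.5362 -0.3161  0.052 ]
barfaceTop [0.5337 0.0672 0.046 ]
boardNS [0.4631 0.0019 0.032 ]
boardNB [ 0.4528 -0.2215  0.032 ]
blockface [ 0.4645 -0.2439  0.044 ]
blockface2 [ 0.3912 -0.2345  0.044 ]
barend [0.4638 0.0821 0.046 ]
scene knob [[0.5723027  0.09922226 0.095     ]]
jig yaw -0.12976007711489013 track len 0.5996061442620011
[[ 0.     0.267 -0.964]
 [ 0.001 -0.964 -0.267]
 [-1.    -0.001 -0.   ]]
```

{"fn": "drive_tool", "kwargs": {"series": [[-1,[0,-31,-38.5],0],[-1,[0,-31,-38.5],0],[-1,[0,-31,-38.5],0],[-1,[0,-31,-38.5],0],[-1,[0,-31,-38.5],0],[-1,[0,-31,-38.5],0],[-1,[0,-31,-38.5],0],[-1,[0,-31,-38.5],0],[-1,[0,-31,-38.5],0],[-1,[0,-31,-38.5],0],[-1,[0,-31,-38.5],0],[-1,[0,-31,-38.5],0],[-1,[0,-31,-38.5],0],[-1,[0,-31,-38.5],0],[-1,[0,0,0],0]], "squeeze": 80}}

```text
t: 1.7
eef_pos: [0.5482, 0.066, 0.2296]
tcp_rot: [0.093, 0.701, 0.094, -0.7]
wrist_force: [-0.9, -1.3, -0.4]
gripper_width: 0.0855
```

```bash
cat >> h.py <<'E'
from scipy.spatial.transform import Rotation as Ro
def tool(s=None):
    s=s or status.read_state(); q=s['tcp_rot']; return s, Ro.from_quat(np.r_[q[1:],q[0]]).as_matrix()
def go(target):
    s,R=tool(); return np.round(1000*R.T@(np.array(target)-s['eef_pos']),1)
E
python3 - <<'E'
from h import *
s,R=tool();print(s['t'],np.round(s['qpos'],3),s['eef_pos'],np.round(R,3).tolist(),go([.5723,.0987,.12]))
w=snap('wrist','wrist1.png');print(proj(w,[[.5723,.0987,.101]]))
E
```

```text
1.7 [-9.300e-02  3.730e-01  1.418e+00  1.000e-03  1.349e+00  1.212e+00] [0.54824541 0.0659877  0.22963803] [[0.001, 0.262, -0.965], [0.001, -0.965, -0.262], [-1.0, -0.001, -0.002]] [109.7 -25.2 -31.6]
[[293.90547111 162.73461697]]
```

View pics/wrist1.png

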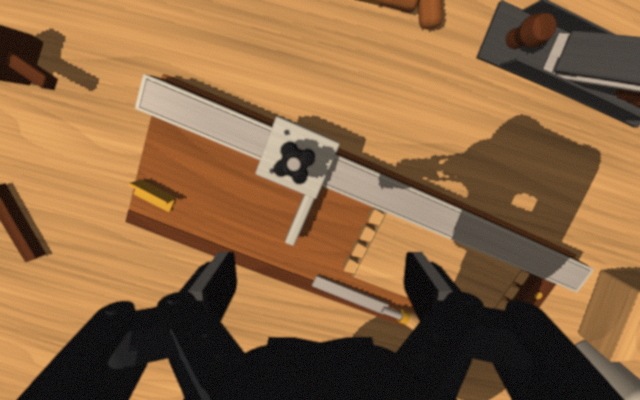

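The wrist view shows the knob at (294,163), which matches the prediction of (293.9,162.7). Next I'll measure the lobe angle.

Run:
```python
from h import *
w=snap('wrist');g=w['image'].max(axis=2)
for th in (35,50,65):
    v,u=np.nonzero(g[135:192,265:325]<th);P=ray(w,np.c_[u+265,v+135],.1)[:,:2]
    r=P-[.5723,.0987]; m=np.hypot(*r.T)<.026;P=P[m];c=(P.min(0)+P.max(0))/2;r=P-P.mean(0)
    rr=np.hypot(*r.T);an=np.arctan2(r[:,1],r[:,0])
    h=np.sum(rr**4*np.exp(4j*an));print(th,len(P),c,P.mean(0),P.max(0)-P.min(0),'lobe deg',np.degrees(np.angle(h))/4, abs(h)/np.sum(rr**4))
c=cv2.resize(w['image'][130:195,260:330],None,fx=8,fy=8,interpolation=cv2.INTER_CUBIC)
cv2.imwrite('pics/knob.png',cv2.cvtColor(c,cv2.COLOR_RGB2BGR))
```

```text
35 485 [0.57242865 0.09788424] [0.57404366 0.09551785] [0.03413621 0.03215188] lobe deg 37.53475575528506 0.515733185891472
50 783 [0.57250711 0.09861201] [0.57351291 0.09793791] [0.0347974  0.03456615] lobe deg 37.399437577460134 0.5377470978538291
65 870 [0.57240137 0.09873068] [0.57340098 0.0977999 ] [0.03549259 0.03576563] lobe deg 37.50878229247209 0.5152258447141047
```

View pics/knob.png

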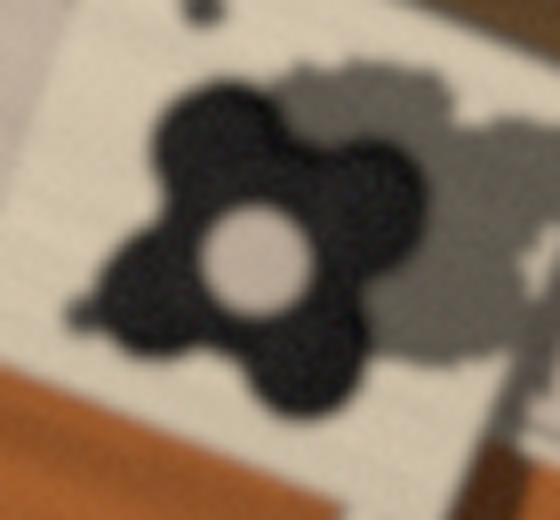

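{"fn": "drive_tool", "kwargs": {"series": [[-1,[20,-25,-31.6],0.132],[-0.6,[30,0,0],0.132],[-0.4,[20,0,0],0.132],[-0.4,[0,0,0],0]]}}

```text
t: 2.2
eef_pos: [0.5706, 0.0909, 0.1593]
tcp_rot: [-0.054, 0.706, -0.054, -0.704]
wrist_force: [-0.6, -0.4, -0.7]
gripper_width: 0.0599
```

```bash
cat >> h.py <<'E'
def rep(t=None):
    s,R=tool();print('t',s['t'],'q6',np.round(s['qpos'][5],3),'pos',np.round(s['eef_pos'],4),'yaw(y axis) deg',np.round(np.degrees(np.arctan2(R[1,1],R[0,1])),2),'tilt',np.round(R[2],3),'F',np.round(s['wrist_force'],1),'M',np.round(s['torque'],2),'w',round(s['gripper_width'],4))
    if t is not None: print('go',go(t))
E
python3 -c "
from h import *
rep([.5724,.0987,.071])"
```

```text
t 2.2 q6 1.68 pos [0.5706 0.0909 0.1593] yaw(y axis) deg -98.75 tilt [-1.     0.001 -0.003] F [-0.6 -0.4 -0.7] M [ 0.03 -0.05 -0.01] w 0.0599
go [88.2 -8.  -0.4]
```

{"fn": "drive_tool", "kwargs": {"series": [[-0.4,[35,-8,0],-0.022],[-0.4,[35,0,0],0],[-0.4,[18,0,0],0],[-0.4,[0,0,0],0]]}}

```text
t: 2.6
eef_pos: [0.5736, 0.0939, 0.0744]
tcp_rot: [-0.042, 0.709, -0.043, -0.702]
wrist_force: [-0.4, 0.4, 0.2]
gripper_width: 0.06
```

```bash
python3 -c "
from h import *
rep([.5724,.0987,.070])"
```

```text
t 2.6 q6 1.654 pos [0.5736 0.0939 0.0744] yaw(y axis) deg -96.92 tilt [-1.     0.001 -0.01 ] F [-0.4  0.4  0.2] M [ 0.02  0.   -0.01] w 0.06
go [ 4.4 -4.6  1.8]
```

{"fn": "drive_tool", "kwargs": {"series": [[-0.4,[4.5,-4.8,1.8],0.01],[-0.4,[0,0,0],0]]}}

```text
t: 2.8
eef_pos: [0.5734, 0.0979, 0.0728]
tcp_rot: [-0.045, 0.71, -0.047, -0.701]
wrist_force: [-0.7, -0.4, -0.6]
gripper_width: 0.0596
```

```bash
python3 -c "
from h import *
rep([.5724,.0987,.070])"
```

```text
t 2.8 q6 1.671 pos [0.5734 0.0979 0.0728] yaw(y axis) deg -97.46 tilt [-1.     0.001 -0.013] F [-0.7 -0.4 -0.6] M [ 0.04 -0.05  0.  ] w 0.0596
go [ 2.7 -0.7  1.1]
```

{"fn": "drive_tool", "kwargs": {"series": [[1,[2,-0.7,1],0],[1,[0,0,0],0],[1,[0,0,0],0],[1,[0,0,0],0]], "squeeze": 80}}

```text
t: 3.2
eef_pos: [0.5732, 0.0988, 0.0731]
tcp_rot: [-0.045, 0.712, -0.046, -0.7]
wrist_force: [0.6, -0.2, -4.3]
gripper_width: 0.0332
```

```bash
python3 -c "
from h import *
rep([.5724,.0987,.070])"
```

```text
t 3.2 q6 1.671 pos [0.5732 0.0988 0.0731] yaw(y axis) deg -97.37 tilt [-1.     0.    -0.017] F [ 0.6 -0.2 -4.3] M [ 0.   -0.21 -0.03] w 0.0332
go [3.1 0.2 0.9]
```

{"fn": "drive_tool", "kwargs": {"series": [[1,[0,0,0],-0.15],[1,[0,0,0],-0.15]]}}

```text
t: 3.4
eef_pos: [0.5733, 0.099, 0.073]
tcp_rot: [0.064, 0.71, 0.061, -0.699]
wrist_force: [0.4, 0.3, -3.7]
gripper_width: 0.0329
```

```bash
python3 -c "
from h import *
rep([.5724,.0987,.073])"
```

```text
t 3.4 q6 1.365 pos [0.5733 0.099  0.073 ] yaw(y axis) deg -79.86 tilt [-1.     0.005 -0.016] F [ 0.4  0.3 -3.7] M [ 0.24 -0.04 -0.04] w 0.0329
go [-0.   0.1  0.9]
```

{"fn": "drive_tool", "kwargs": {"series": [[1,[0,0,0],-0.14],[1,[0,0,0],-0.14],[1,[0,0,0],-0.14]]}}

```text
t: 3.7
eef_pos: [0.5731, 0.0994, 0.0729]
tcp_rot: [0.216, 0.679, 0.212, -0.669]
wrist_force: [-0.0, 0.2, -2.5]
gripper_width: 0.0332
```

```bash
python3 -c "
from h import *
rep([.5724,.0987,.073]); snap('wrist','wrist2.png'); im=cv2.imread('pics/wrist2.png');cv2.imwrite('pics/w2.png',cv2.resize(im[120:320,200:460],None,fx=3,fy=3))"
```

```text
t 3.7 q6 0.927 pos [0.5731 0.0994 0.0729] yaw(y axis) deg -54.77 tilt [-1.     0.01  -0.012] F [-0.   0.2 -2.5] M [0.18 0.07 0.01] w 0.0332
go [-0.1  0.1  1. ]
```

View pics/w2.png

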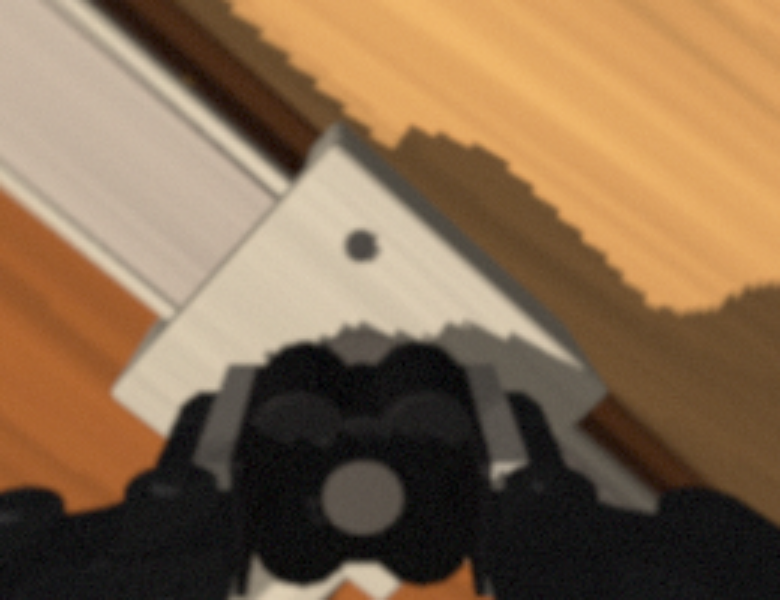

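The knob is square in the pads and turning with the gripper, about 43° so far. I'll carry on to about 90°.

{"fn": "drive_tool", "kwargs": {"series": [[1,[0,0,0],-0.138],[1,[0,0,0],-0.138],[1,[0,0,0],-0.138],[1,[0,0,0],-0.138],[1,[0,0,0],-0.138],[1,[0,0,0],-0.138],[1,[0,0,0],0],[1,[0,0,0],0]]}}

```text
t: 4.55
eef_pos: [0.5726, 0.0997, 0.0729]
tcp_rot: [0.473, 0.532, 0.467, -0.524]
wrist_force: [0.4, 0.1, -2.5]
gripper_width: 0.0329
```

```bash
python3 -c "
from h import *
rep([.5724,.0987,.073]); s=snap('top','top2.png'); s,R=tool(); print(np.round(1000*R.T@(-np.array([.1294,.9916,0])*.01),2))"
```

```text
t 4.55 q6 0.085 pos [0.5726 0.0997 0.0729] yaw(y axis) deg -6.59 tilt [-1.     0.013 -0.002] F [ 0.4  0.1 -2.5] M [0.29 0.13 0.05] w 0.0329
go [-0.1 -0.1  1. ]
[-0.03 -0.15 10.  ]
```

{"fn": "drive_tool", "kwargs": {"series": [[1,[0,0,15],0],[1,[0,0,15],0],[1,[0,0,15],0],[1,[0,0,15],0],[1,[0,0,0],0]]}}

```text
t: 5.1
eef_pos: [0.5639, 0.0365, 0.0729]
tcp_rot: [0.47, 0.533, 0.466, -0.526]
wrist_force: [-0.3, -2.2, -1.9]
gripper_width: 0.0331
```

```bash
cat >> h.py <<'E'
def jig():
    s,R=tool();p=s['eef_pos'];u=np.array([.1294,.9916]);v=np.array([.9916,-.1294])
    print('t',round(s['t'],2),'jy',round(p[:2]@u*1e3,2),'jx',round(p[:2]@v*1e3,2),'z',round(p[2]*1e3,2),'Fjy',np.round(s['wrist_force'][:2]@u,2),'Fjx',np.round(s['wrist_force'][:2]@v,2),'Fz',round(s['wrist_force'][2],2),'Mz',round(s['torque'][2],3),'yaw',np.round(np.degrees(np.arctan2(R[1,1],R[0,1])),2),'q6',round(s['qpos'][5],3),'w',round(s['gripper_width'],4))
E
python3 -c "
from h import *
jig()"
```

```text
t 5.1 jy 109.18 jx 554.49 z 72.91 Fjy -2.22 Fjx -0.02 Fz -1.89 Mz 0.014 yaw -7.07 q6 -0.024 w 0.0331
```

{"fn": "drive_tool", "kwargs": {"series": [[1,[0,0,4],0],[1,[0,0,3],0],[1,[0,0,0],0]]}}

```text
t: 5.4
eef_pos: [0.5629, 0.0286, 0.0729]
tcp_rot: [0.47, 0.534, 0.466, -0.527]
wrist_force: [-1.2, 0.6, 0.2]
gripper_width: 0.0336
```

```bash
python3 -c "
from h import *
jig()"
```

```text
t 5.4 jy 101.2 jx 554.43 z 72.87 Fjy 0.49 Fjx -1.23 Fz 0.18 Mz 0.018 yaw -7.15 q6 -0.037 w 0.0336
```

{"fn": "drive_tool", "kwargs": {"series": [[1,[0,0,1.2],0],[1,[0,0,1.2],0]]}}

```text
t: 5.6
eef_pos: [0.5626, 0.0268, 0.0729]
tcp_rot: [0.47, 0.534, 0.466, -0.527]
wrist_force: [-1.6, 3.0, -0.6]
gripper_width: 0.0331
```

```bash
python3 -c "
from h import *
jig()"
```

```text
t 5.6 jy 99.34 jx 554.41 z 72.87 Fjy 2.72 Fjx -1.97 Fz -0.59 Mz -0.016 yaw -7.11 q6 -0.041 w 0.0331
```

{"fn": "drive_tool", "kwargs": {"series": [[1,[0,0,1.2],0],[1,[0,0,1.2],0]]}}

```text
t: 5.8
eef_pos: [0.5624, 0.0248, 0.0729]
tcp_rot: [0.47, 0.534, 0.466, -0.526]
wrist_force: [-1.5, 3.6, -1.0]
gripper_width: 0.0331
```

```bash
python3 -c "
from h import *
jig()"
```

```text
t 5.8 jy 97.35 jx 554.43 z 72.89 Fjy 3.38 Fjx -1.91 Fz -1.03 Mz -0.015 yaw -7.08 q6 -0.046 w 0.0331
```

{"fn": "drive_tool", "kwargs": {"series": [[1,[0,0,1],0],[1,[0,0,1],0]]}}

```text
t: 6.0
eef_pos: [0.5621, 0.0232, 0.0729]
tcp_rot: [0.47, 0.534, 0.467, -0.526]
wrist_force: [-1.2, 3.7, 0.2]
gripper_width: 0.0332
```

```bash
python3 -c "
from h import *
jig()"
```

```text
t 6.0 jy 95.77 jx 554.39 z 72.86 Fjy 3.52 Fjx -1.65 Fz 0.19 Mz -0.018 yaw -7.07 q6 -0.05 w 0.0332
```

{"fn": "drive_tool", "kwargs": {"series": [[1,[0,0,1],0]]}}

```text
t: 6.1
eef_pos: [0.562, 0.0224, 0.0729]
tcp_rot: [0.47, 0.534, 0.467, -0.526]
wrist_force: [-1.5, 4.0, -0.1]
gripper_width: 0.0331
```

```bash
python3 -c "
from h import *
jig()"
```

```text
t 6.1 jy 94.91 jx 554.37 z 72.86 Fjy 3.77 Fjx -1.99 Fz -0.11 Mz -0.026 yaw -7.06 q6 -0.052 w 0.0331
```

{"fn": "drive_tool", "kwargs": {"series": [[1,[0,0,0.8],0],[1,[0,0,0.8],0]]}}

```text
t: 6.3
eef_pos: [0.5618, 0.0208, 0.0729]
tcp_rot: [0.47, 0.534, 0.467, -0.526]
wrist_force: [-1.6, 4.6, -0.1]
gripper_width: 0.0331
```

```bash
python3 -c "
from h import *
jig()"
```

```text
t 6.3 jy 93.28 jx 554.36 z 72.87 Fjy 4.31 Fjx -2.19 Fz -0.14 Mz 0.02 yaw -7.06 q6 -0.055 w 0.0331
```

{"fn": "drive_tool", "kwargs": {"series": [[1,[0,0,0.8],0],[1,[0,0,0.8],0]]}}

```text
t: 6.5
eef_pos: [0.5617, 0.0202, 0.0729]
tcp_rot: [0.469, 0.535, 0.467, -0.525]
wrist_force: [0.7, 11.4, 0.1]
gripper_width: 0.0329
```

```bash
python3 -c "
from h import *
jig()"
```

```text
t 6.5 jy 92.71 jx 554.37 z 72.89 Fjy 11.38 Fjx -0.81 Fz 0.11 Mz 0.015 yaw -7.09 q6 -0.058 w 0.0329
```

{"fn": "drive_tool", "kwargs": {"series": [[1,[0,0,0],0],[1,[0,0,0],0]]}}

```text
t: 6.7
eef_pos: [0.5617, 0.0204, 0.0729]
tcp_rot: [0.469, 0.535, 0.467, -0.525]
wrist_force: [-2.1, 3.2, -0.3]
gripper_width: 0.0329
```

```bash
python3 -c "
from h import *
jig()
snap('wrist','w3.png');a=snap('scene','s3.png');im=cv2.imread('pics/s3.png')[130:270,260:400]
w=cv2.imread('pics/w3.png')
o=np.zeros((560,800,3),np.uint8);o[:,:560]=cv2.resize(im,(560,560),interpolation=cv2.INTER_CUBIC)[:, :];o[:150,560:800]=cv2.resize(w,(240,150));
cv2.imwrite('pics/c3.png',o)"
```

```text
t 6.7 jy 92.95 jx 554.37 z 72.88 Fjy 2.86 Fjx -2.45 Fz -0.31 Mz 0.025 yaw -7.08 q6 -0.059 w 0.0329
```

View pics/c3.png

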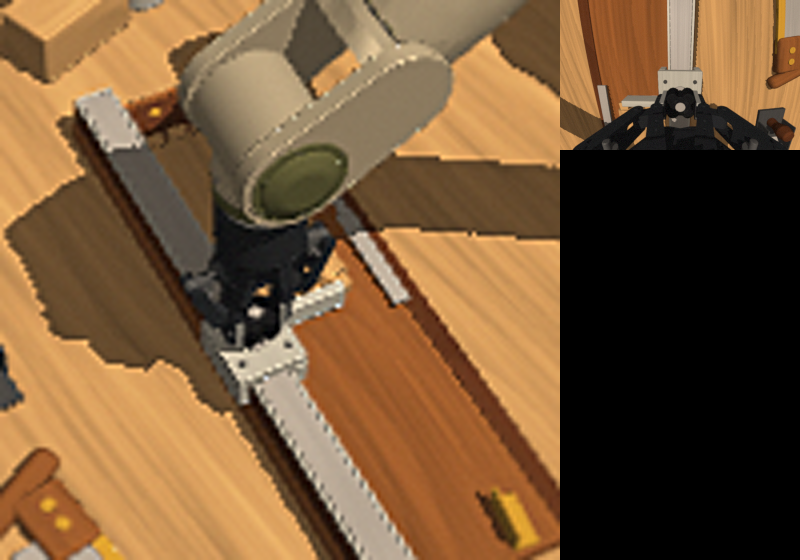

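The scene view shows the stop bar touching the board end at about crop (325,295). The steep force rise says the board is against the block. I'll tighten now, with a slight push held along the fence.

{"fn": "drive_tool", "kwargs": {"series": [[1,[0,0,0.6],0],[1,[0,0,0.6],0],[1,[0,0,0.4],0.14],[1,[0,0.06,0.4],0.14],[1,[0,0.11,0.38],0.14],[1,[0,0.16,0.37],0.14],[1,[0,0.21,0.34],0.14],[1,[0,0.26,0.31],0.14],[1,[0,0.3,0.27],0.14]]}}

```text
t: 7.7
eef_pos: [0.5624, 0.0198, 0.0729]
tcp_rot: [0.147, 0.697, 0.154, -0.684]
wrist_force: [-0.9, 6.4, -0.4]
gripper_width: 0.0331
```

```bash
python3 -c "
from h import *
jig()"
```

```text
t 7.7 jy 92.42 jx 555.07 z 72.88 Fjy 6.27 Fjx -1.7 Fz -0.43 Mz 0.077 yaw -65.37 q6 0.951 w 0.0331
```

{"fn": "drive_tool", "kwargs": {"series": [[1,[0,0.34,0.21],0.14],[1,[0,0.37,0.16],0.14]]}}

```text
t: 7.9
eef_pos: [0.5624, 0.0196, 0.0729]
tcp_rot: [0.044, 0.712, 0.053, -0.699]
wrist_force: [-0.8, 7.0, -1.0]
gripper_width: 0.0329
```

```bash
python3 -c "
from h import *
jig()"
```

```text
t 7.9 jy 92.19 jx 555.18 z 72.89 Fjy 6.84 Fjx -1.74 Fz -0.96 Mz 0.048 yaw -82.08 q6 1.241 w 0.0329
```

{"fn": "drive_tool", "kwargs": {"series": [[1,[0,0.4,0.1],0.12],[1,[0,0.4,0.05],0.12]]}}

```text
t: 8.1
eef_pos: [0.5624, 0.0194, 0.0729]
tcp_rot: [-0.045, 0.712, -0.034, -0.7]
wrist_force: [-1.6, 7.0, 0.7]
gripper_width: 0.0329
```

```bash
python3 -c "
from h import *
jig()"
```

```text
t 8.1 jy 91.97 jx 555.19 z 72.93 Fjy 6.74 Fjx -2.47 Fz 0.75 Mz 0.128 yaw -96.41 q6 1.49 w 0.0329
```

```bash
python3 -c "
from h import *
snap('top','top3.png')
f=lambda n:cv2.resize(cv2.imread('pics/'+n)[205:265,305:405],None,fx=4,fy=5,interpolation=cv2.INTER_CUBIC)
cv2.imwrite('pics/c4.png',np.hstack([f('top1.png'),f('top3.png')]))
jig()"
```

```text
t 8.15 jy 91.95 jx 555.19 z 72.94 Fjy 6.4 Fjx -2.17 Fz 0.14 Mz 0.104 yaw -96.79 q6 1.497 w 0.0334
```

View pics/c4.png

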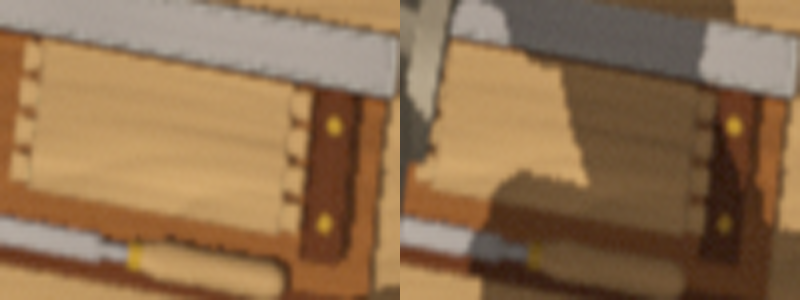

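The before/after crop shows the board has moved about 5 mm right and its tails now meet the block face at about x≈715. I'll continue tightening.

{"fn": "drive_tool", "kwargs": {"series": [[1,[0,0.4,0],0.12],[1,[0,0.4,-0.05],0.12]]}}

```text
t: 8.35
eef_pos: [0.5623, 0.0192, 0.073]
tcp_rot: [-0.134, 0.701, -0.122, -0.69]
wrist_force: [-1.5, 8.0, 0.1]
gripper_width: 0.033
```

```bash
python3 -c "
from h import *
jig()"
```

```text
t 8.35 jy 91.76 jx 555.13 z 73.04 Fjy 7.74 Fjx -2.48 Fz 0.14 Mz 0.169 yaw -110.9 q6 1.742 w 0.033
```

{"fn": "drive_tool", "kwargs": {"series": [[1,[0,0.4,-0.1],0.1],[1,[0,0.4,-0.15],0.1]]}}

```text
t: 8.55
eef_pos: [0.5622, 0.019, 0.0731]
tcp_rot: [-0.206, 0.683, -0.193, -0.674]
wrist_force: [-0.6, 7.4, 0.9]
gripper_width: 0.0331
```

```bash
python3 -c "
from h import *
jig()"
```

```text
t 8.55 jy 91.62 jx 554.99 z 73.1 Fjy 7.23 Fjx -1.52 Fz 0.87 Mz 0.279 yaw -122.77 q6 1.949 w 0.0331
```

{"fn": "drive_tool", "kwargs": {"series": [[1,[0,0.2,-0.1],0.1],[1,[0,0.2,-0.1],0.1]]}}

```text
t: 8.75
eef_pos: [0.5621, 0.0189, 0.0732]
tcp_rot: [-0.275, 0.658, -0.261, -0.65]
wrist_force: [-0.6, 6.9, -0.4]
gripper_width: 0.0329
```

```bash
python3 -c "
from h import *
jig()"
```

```text
t 8.75 jy 91.51 jx 554.91 z 73.22 Fjy 6.75 Fjx -1.5 Fz -0.36 Mz 0.432 yaw -134.56 q6 2.156 w 0.0329
```

{"fn": "drive_tool", "kwargs": {"series": [[1,[0,0,0],0.08],[1,[0,0,0],0]]}}

```text
t: 8.95
eef_pos: [0.562, 0.019, 0.0732]
tcp_rot: [-0.302, 0.646, -0.289, -0.639]
wrist_force: [-0.6, 5.9, -0.6]
gripper_width: 0.033
```

```bash
python3 -c "
from h import *
jig()"
```

```text
t 8.95 jy 91.52 jx 554.82 z 73.24 Fjy 5.8 Fjx -1.41 Fz -0.59 Mz 0.403 yaw -139.34 q6 2.241 w 0.033
```

{"fn": "drive_tool", "kwargs": {"series": [[-0.5,[0,0,0],0],[-0.5,[0,0,0],0],[-0.5,[0,0,0],0],[-0.5,[-15,0,0],0],[-0.5,[-30,0,0],0],[-0.5,[-40,0,0],0],[-0.5,[-40,0,0],0],[-0.5,[0,0,30],0],[-0.5,[0,0,30],0],[-0.5,[0,0,0],0]]}}

```text
t: 9.95
eef_pos: [0.5218, 0.0592, 0.2045]
tcp_rot: [-0.301, 0.65, -0.291, -0.634]
wrist_force: [0.6, -0.9, -0.5]
gripper_width: 0.064
```

```bash
python3 -c "
from h import *
rep()
w=snap('wrist','w5.png');print(proj(w,[[.562,.019,.101]]))
snap('top','top5.png')
t=cv2.imread('pics/top5.png')[185:270,212:412]
o=np.zeros((600,800,3),np.uint8);o[:255,:600]=cv2.resize(t,(600,255),interpolation=cv2.INTER_CUBIC)
o[255:600,:552]=cv2.resize(cv2.imread('pics/w5.png'),(552,345));cv2.imwrite('pics/c5.png',o)"
```

```text
t 9.95 q6 2.319 pos [0.5218 0.0592 0.2045] yaw(y axis) deg -139.52 tilt [-1.    -0.022 -0.014] F [ 0.6 -0.9 -0.5] M [0.02 0.02 0.  ] w 0.064
[[316.56528397 139.00444169]]
```

View pics/c5.png

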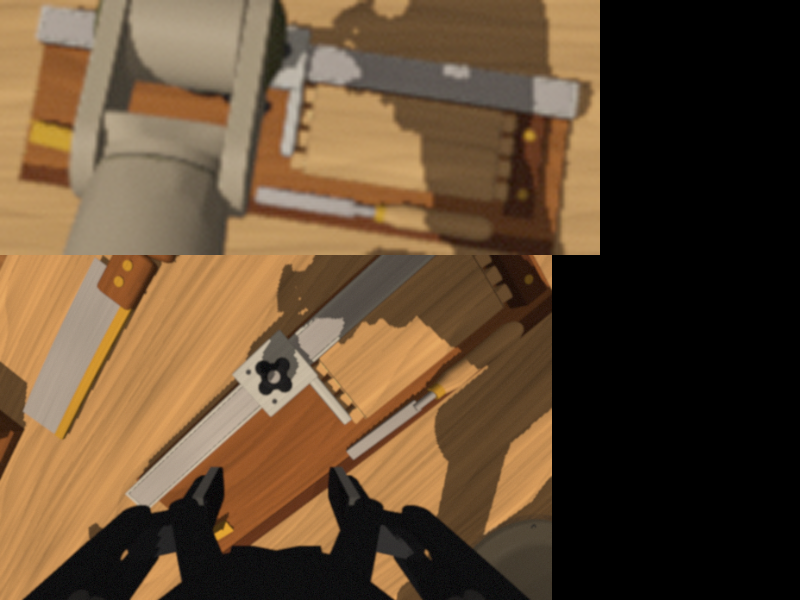

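Both views show the stop at the board end and the gripper clear. One zoom to check the two contacts.

```bash
python3 -c "
from h import *
w=cv2.imread('pics/w5.png')
a=cv2.resize(w[100:200,330:450],(480,400),interpolation=cv2.INTER_CUBIC);b=cv2.resize(w[0:90,540:636],(320,300),interpolation=cv2.INTER_CUBIC)
b=np.clip(b.astype(float)*2,0,255).astype(np.uint8)
o=np.zeros((400,800,3),np.uint8);o[:,:480]=a;o[:300,480:]=b;cv2.imwrite('pics/c6.png',o)"
```

```text
(no output)
```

View pics/c6.png

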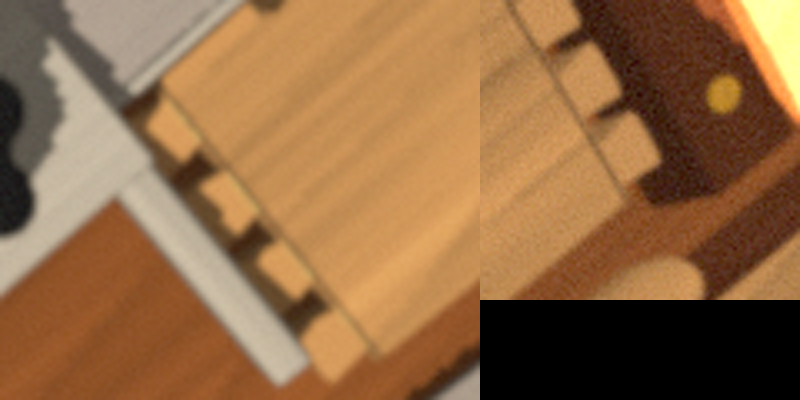

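```bash
python3 -c "
from h import *
rep(); print(np.abs(status.read_state()['joint_velocities']).max()); print(job.hand_in())"
```

```text
t 10.05 q6 2.318 pos [0.5232 0.0575 0.204 ] yaw(y axis) deg -139.6 tilt [-1.    -0.022 -0.014] F [ 0.8 -0.   0.8] M [-0.09  0.   -0.01] w 0.0639
0.025348817543098274
the job is handed in; nothing more can be done
None
```

The drawer side is clamped snug between the sliding stop and the end block, and I handed the job in at t ≈ 10 s with the gripper clear. No verdict is reported, so this rests on my own checks.

- **Loosening:** I gripped the knob across its flats, broke it loose and turned it about 91° (1.58 rad). A wrist picture partway through showed the knob turning with the gripper. The moment readings I took didn't catch the break-loose torque.
- **Sliding:** I moved the stop about 80 mm. The push force read 3–4 N on the approach and jumped to about 11 N when the board met the block. That is the highest I read, well under the 30 N limit. My picture estimate had been about 78 mm, so it went 2–3 mm further than expected.
- **Tightening:** I turned the knob back about 2.3 rad while holding a 6–8 N push. The reaction moment ended at 0.40–0.43 N m, which is roughly 46–50 N at the clamp foot.
- **Last checks:** The final pictures show the tails touching the block at one end and the stop bar touching the tails at the other. The bar hides part of that edge, so I judged that contact from the visible corner and the push force. The wrist force was about 1 N after letting go, and no tool appeared moved in the views I took.

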